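# Lift a loaded heating block from its heater with the lifting key and hold it up level

### The job

The lifting key was left standing in the empty block of the two-well dry-block heater. Draw it straight out, seat it in the keyway of the block that holds the vials until its collar rests on the block, turn it a quarter turn clockwise so that it locks, then lift that block straight up out of its well, vials and all. Finish while holding it by the key, level and still, a good hand's breadth (8 cm or more) above the heater, so that the well underneath can be wiped; leave the empty block and everything else on the bench as they are.

Things in the scene. Friction and masses are not known exactly. Their poses are not given: they have to be found in the camera images.
- heater: white two-well dry-block heater, 210 mm (x) x 215 mm (y) x 65 mm high, fixed. Origin at the centre of its underside on the bench; z up, sloping control panel at its -x side (towards the robot). Wells 117 x 85 mm, 40 mm deep, side by side at x +22 mm, y +50 and -50 mm; floors 25 mm, rims 66 mm above the bench. A block has about 2.5 mm of play on every side in its well.
- vial_block: the heating block with three vials: bare aluminium, 112 mm (x) x 80 mm (y) x 48 mm high, 0.35 to 0.6 kg, loose in either well (it varies). Origin at the centre of its underside, 25 mm above the bench at the start (its top 73 mm above the bench); z up. Four vial holes 26 mm wide, 30 mm deep at x +-37, y +-20 mm, one of them empty; the keyway is in the middle.
- keyway (a point): centre of the keyway's mouth in the top of vial_block, 48 mm above the block's origin, axes as the block's: a slot 14 mm wide (x) and 36 mm long (y) through a 10 mm top plate, over a chamber 38 mm wide whose floor is 30 mm below the top. Stops in the chamber let the key turn only clockwise (seen from above) from the slot, and end the turn a few degrees past 90.
- empty_block: the other heating block, same shape, size and axes, without vials, in the other well; the key stands in its keyway. It stays in its well.
- key_handle (a point): centre of the lifting key's black T-handle bar, 12 mm thick (key's x) x 70 mm long (key's y) x 14 mm high; z up. The key (0.12 kg) stands upright and unturned in the empty block, bar along the slot (within 0.1 rad), so it draws out straight up; this point is 134 mm above the bench at the start. Under the bar: a 12 mm shank, then a 36 mm wide collar whose underside is 61 mm below this point.
- key_foot (a point): centre of the underside of the key's foot, 82 mm straight below the handle centre, 21 mm below the collar. The foot has two lugs that form a bar 30 mm long (along the handle), 8 mm thick, 8 mm high. Seated, the collar rests on the block's top with the handle centre 61 mm above that top. Turned a quarter, the lugs catch under the top plate after 3 mm of lift; the block hangs from them.
- vial_1: white-capped sample vial, 23 mm wide, 45 mm tall, in a hole of vial_block and 15 mm proud of it; origin at the centre of its base. Stays in its hole.
- vial_2: blue-capped sample vial of the same size, likewise in vial_block
- vial_3: white-capped sample vial of the same size, likewise in vial_block
- big_beaker: 1 litre plastic beaker, 127 x 115 x 148 mm, on the bench right of the heater; origin at the centre of its base; bystander
- bench_timer: small bench timer, 68 x 62 x 20 mm, on the bench left of the heater; origin under its centre; bystander
- blue_bottle: glass bottle with blue cap, 56 mm wide, 104 mm tall, on the bench behind and left of the heater; origin at the centre of its base; bystander
Not all that is in view belongs to the job. Leave any purple look-alike of the part that bears key_handle alone.

How it is judged:
On the way, in this order (a step that is already met when the one before it is completed fails the run):
1. the key is drawn out of the empty block (z of key_foot in the frame of empty_block above 0.055 m), for 0.1 s.
2. the key is seated in the vial block's keyway, its collar down on the block, while the block stands in its well (z of key_foot in the frame of vial_block below 0.03 m and horizontal distance between key_foot and vial_block below 0.01 m and angle between the y axis of key and the y axis of vial_block, either way round below 0.5 rad and z of vial_block in the frame of heater below 0.029 m), for 0.1 s.
3. the key is turned about a quarter turn while the block stands in its well (z of key_foot in the frame of vial_block below 0.034 m and horizontal distance between key_foot and vial_block below 0.01 m and angle between the y axis of key and the y axis of vial_block, either way round above 1.1 rad and z of vial_block in the frame of heater below 0.029 m), for 0.1 s.
At the end, for the whole second after the job is handed in: The vial block hangs from the turned key in the gripper over the heater: underside 136 mm or more above the bench (70 mm over the rims), tilt under 0.1 rad, slower than 0.02 m/s and 0.15 rad/s, touching neither gripper nor heater; all vials down in their holes, the empty block down in its well (z of vial_block in the frame of heater above 0.136 m and x of vial_block in the frame of heater between -0.06 and 0.1 m and y of vial_block in the frame of heater between -0.12 and 0.12 m and angle between vial_block's own z axis and vertical below 0.1 rad and linear speed of vial_block below 0.02 m/s and angular speed of vial_block below 0.15 rad/s and contact force between each of vial_block, the fingers and key above 2 N and contact force between vial_block and the arm below 0.3 N and contact force between vial_block and the fingers below 0.3 N and contact force between each of vial_block, key and heater below 0.1 N and contact force between vial_block and empty_block below 0.1 N and z of key_foot in the frame of vial_block between 0.02 and 0.034 m and horizontal distance between key_foot and vial_block below 0.01 m and angle between the y axis of key and the y axis of vial_block, either way round above 1 rad and z of each of vial_1, vial_2, vial_3 in the frame of vial_block below 0.026 m and z of empty_block in the frame of heater below 0.03 m); the arm keeps its last pose, push and grip.
It fails at once if the empty block is lifted or dragged out of its place (more than 12 mm) (distance of empty_block from where it was at the start of the episode above 0.012 m).
It fails at once if a vial comes out of its hole (rises more than 12 mm in it) (z of any of vial_1, vial_2, vial_3 in the frame of vial_block above 0.03 m).
It fails at once if the vial block is tipped more than 0.3 rad (angle between vial_block's own z axis and vertical above 0.3 rad).
It fails at once if a bystander is pushed more than 20 mm (distance of any of big_beaker, bench_timer, blue_bottle from where it was at the start of the episode above 0.02 m).
It also fails if it takes over 51 s, if anything falls off the work surface, if the arm or the gripper's body presses on something with over 40 N, if the wrist force passes 120 N, or if a joint passes its speed limit or range.

### The arm

A 7-joint arm with a two-finger parallel gripper is mounted at the origin on a cart in front of the work surface, level with it; the furniture and walls round the work are solid. World frame = base frame: x ahead of the robot, y to its left, z up, the work surface at z = 0. Lengths are in m, angles in rad, forces in N, time in s.
With the tool pointing down it reaches from about 0.4 to 0.85 m from the base axis. Payload 4.5 kg.
Tool frame: the origin (TCP) lies at the very end of the fingers, on their centre line; the grasp point (between the pads) lies 19 mm behind it; z points along the fingers, y is the direction in which the jaws open and shut (so a half turn about z gives the same grasp; the last joint's range is limited). The gripper opens to 88 mm and grips with 3 to 60 N. Pads are 18 mm wide; open, the fingers measure 123 mm over their backs; the gripper's body (75 mm by 187 mm) begins 45 mm behind the grasp point.
Start: joints at [-1.302, 0.689, -0.195, 1.565, 0.157, 0.902, -0.215], TCP at [0.145, 0.608, 0.239] pointing down, gripper open.
Joint ranges: [-3.01, 3.01], [-0.46, 2.08], [-1.47, 1.51], [0.13, 2.56], [-1, 4.14], [0.04, 2.09], [-2.66, 2.66]. Speed limits (rad/s): [2.57, 2.57, 3.14, 3.14, 3.14, 3.14, 3.14].

### API

Orientations are given as a unit quaternion [x, y, z, w].
In Python, from plant import telemetry, imaging, r gives the robot as it stands.
- The arm moves only by the shell command python3 -m creep 'ROWS' [FORCE]. ROWS is JSON, a list of rows, each a list of 5 numbers: the closure in counts, from 0 (fully open) to 255 (shut), then the shift along the tool's x, y, z in m, then the turn about the tool's z in degrees. In form: [[fingers, x, y, z, yaw], ...]. A call has 1 to 10 rows; each row is the pose to reach, as a shift and turn from the pose commanded when the call began, along the tool's axes at that moment; what a row does not reach only later rows make up. A row lasts 1/8 s, in which the tool goes at most 62.5 mm and 10.7 degrees, less where a joint would pass 70% of its speed; a pose out of reach is approached as far as the arm can. A call with a gripper value outside its range is refused whole. The fingers move at their own pace and stop on an object; FORCE is the grip in N (left out, the last holds). Time passes only in rows, so rows that repeat a pose let the fingers close. It gives the time, the measured TCP pose, the force and the opening at its end, in the units of the state.
- telemetry.get_state(): the state, without advancing time (a new reading comes with each control period).
- imaging.snapshot(name): name is "scene" or "side" or "wrist"; returns a dict with "image" (480x640x3 uint8, blue, green, red), "camera_matrix" (3x3 intrinsics, pixels), "R" (3x3) and "t" (3): a world point X has camera coordinates R X + t; the wrist camera has in their place "hand_eye" (4x4, takes a point from camera to tool coordinates, whose origin is the TCP and whose axes are the flange's). Camera axes: x right, y down, z forward; pixel columns grow to the right and rows downward; lengths in m; the calibration is good to about 2 mm. The wrist camera is an equidistant fisheye: a pixel r from the principal point sees the ray r / f radians off the axis. A picture is of the moment at which its call begins: read the wrist's pose just before it. There is no depth.
- r.finish_job(): hands the job in, once; it reports no verdict.
Trained networks look in a picture, given as the dict that the camera call returned (one of the last four; its "shot" number tells which), for a name from the list of things; names that differ only in an ending like _2 or _b are one class to them, and where a whole thing is asked for, a point or a joint stands for the part that bears it (a point fixed in the world has none). Each returns a list of dicts, best first, with "score" (0 to 1); they miss things now and then, are a little off and sometimes report something else, mostly with a low value. They report only what shows in the picture. A call takes as long as a camera call. They do not tell look-alikes from the thing itself.
- imaging.boxes_of(picture, target): "rect" ([left, top, right, bottom] in pixels, round what is visible of it).
- imaging.trace(picture, target): "pixels" (480x640 bool, what is visible of it) and "rect" ([left, top, right, bottom] in pixels, round what is visible of it).
- imaging.place_of(picture, target): "location" ([row, column] in pixels: a listed point, or the origin of a listed thing).
The state is a dict: "clock": time; "q": joint angles; "qd": joint speeds; "joint_torque": joint torques, N m; "tool_pos": TCP position; "eef_rot": TCP orientation; "contact_force": force on the tool from outside, world axes, zero at the start; "moment": the same for the moment, N m; "opening": opening from 0.0 (shut) to 1.0 (fully open).
Only numpy, scipy, OpenCV 4.12 (cv2) and the standard library are available. Lean on these libraries where they do the work, as an engineer would, in place of code of your own. Each camera call takes 0.05 s, during which the arm holds its last target.

## Working session

There is one attempt and no reset: what is moved stays moved. The work goes in short steps, Python scripts to look and compute and a shell command to move; the robot and the scene stay as the last step left them, time stands still between calls to the robot, and variables do not carry over. Pictures are saved under pics/ and viewed, and the job is handed in when it is done.

```bash
ls; mkdir -p pics
python3 - <<'E'
from plant import telemetry, imaging, r
import cv2
s=telemetry.get_state(); print(s)
for n in ["scene","side","wrist"]:
    p=imaging.snapshot(n); cv2.imwrite(f"pics/{n}0.png",p["image"])
    print(n,{k:v for k,v in p.items() if k!="image"})
    for t in ["key_handle","keyway","key_foot"]:
        print(t,imaging.place_of(p,t))
E
```

```text
pics
{'clock': 0.0, 'q': array([-1.30219432,  0.68996147, -0.19450424,  1.56633734,  0.15732406,
        0.90249389, -0.21510959]), 'qd': array([-1.44693381e-03,  9.39023856e-04,  8.57074870e-04,  1.23744653e-03,
        1.61173119e-04, -6.44841788e-05, -5.25483022e-04]), 'joint_torque': array([-3.73579733e-04, -5.27557933e+01, -1.26679637e+00, -1.53417885e+01,
       -5.27144910e-02,  6.71373244e-03,  1.73235780e-04]), 'tool_pos': array([0.14532024, 0.60722762, 0.23792562]), 'eef_rot': array([ 1.17091037e-01,  9.93120775e-01, -9.02937038e-04, -2.71766324e-05]), 'contact_force': array([-0.3021499 ,  0.01765798,  0.43348025]), 'moment': array([-0.01005311, -0.02444536,  0.01299824]), 'opening': 0.99973253832107}
scene {'camera_matrix': array([[496.1559163 ,   0.        , 318.44689571],
       [  0.        , 496.1559163 , 231.82149759],
       [  0.        ,   0.        ,   1.        ]]), 'R': array([[ 0.61279046, -0.79023901, -0.00318722],
       [-0.46977786, -0.36103993, -0.80557987],
       [ 0.63544993,  0.49514894, -0.59247862]]), 't': array([-0.31079115,  0.33763623,  0.89542839
[... 1111 characters left out ...]
253.1, 220.8], 'score': 0.92}, {'location': [268.4, 336.8], 'score': 0.89}, {'location': [254.7, 285.9], 'score': 0.29}]
wrist {'camera_matrix': array([[371.64829954,   0.        , 315.90592856],
       [  0.        , 371.64829954, 244.83179114],
       [  0.        ,   0.        ,   1.        ]]), 'hand_eye': array([[-5.26047060e-04, -9.46832016e-01, -3.21727923e-01,
         8.42699236e-02],
       [ 9.99998412e-01,  4.97221300e-05, -1.78139567e-03,
        -3.35515095e-04],
       [ 1.70267945e-03, -3.21728349e-01,  9.46830486e-01,
        -1.46017195e-01],
       [ 0.00000000e+00,  0.00000000e+00,  0.00000000e+00,
         1.00000000e+00]]), 'shot': 3}
key_handle []
keyway []
key_foot []
```

View pics/scene0.png

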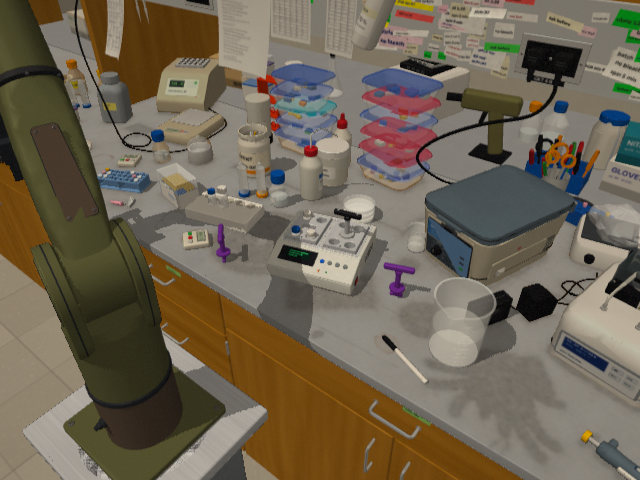

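View pics/side0.png

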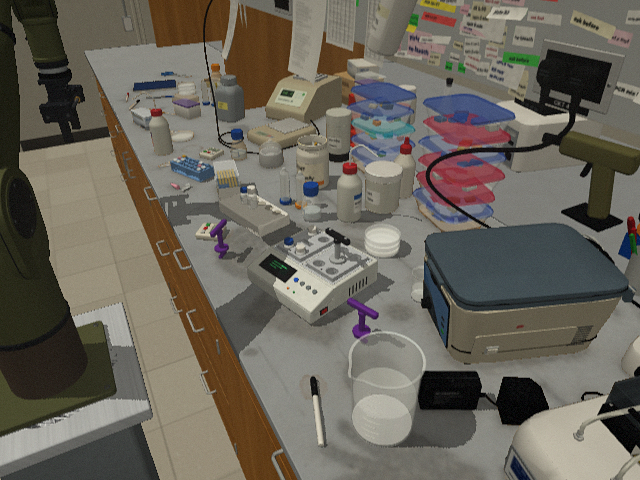

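View pics/wrist0.png

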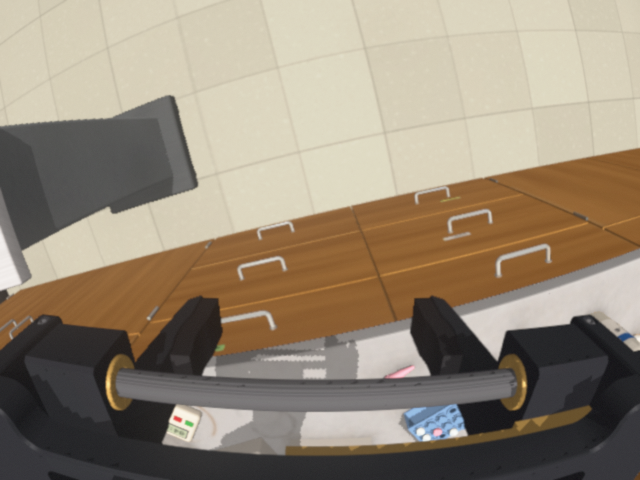

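The key could be the black T at scene (348,214) / side (338,236), standing in the heater. The T-shapes at scene (398,267) and (220,235) are purple look-alikes on the bench. The black one fits the description. Next I triangulate it and check it in an enlarged crop.

```bash
cat > h.py <<'E'
from plant import telemetry, imaging, r
import numpy as np, cv2
from scipy.spatial.transform import Rotation as Ro
from scipy.optimize import least_squares
def ray(p,rc,st=None):
    """pixel [row,col] -> origin, dir in world"""
    K=p["camera_matrix"]; u=(rc[1]-K[0,2])/K[0,0]; v=(rc[0]-K[1,2])/K[1,1]
    if "R" in p:
        d=p["R"].T@np.array([u,v,1.]); o=-p["R"].T@p["t"]
    else:
        th=np.hypot(u,v); c=np.array([np.sin(th)*u/th,np.sin(th)*v/th,np.cos(th)])
        H=p["hand_eye"]; R=Ro.from_quat(st["eef_rot"]).as_matrix()
        d=R@H[:3,:3]@c; o=R@H[:3,3]+st["tool_pos"]
    return o,d/np.linalg.norm(d)
def atz(p,rc,z,st=None):
    o,d=ray(p,rc,st); return o+d*(z-o[2])/d[2]
def tri(*rs):
    A=sum(np.eye(3)-np.outer(d,d) for o,d in rs); b=sum((np.eye(3)-np.outer(d,d))@o for o,d in rs)
    return np.linalg.solve(A,b)
def proj(p,X,st=None):
    K=p["camera_matrix"]
    if "R" in p:
        c=p["R"]@X+p["t"]; return np.array([K[1,1]*c[1]/c[2]+K[1,2],K[0,0]*c[0]/c[2]+K[0,2]])
    H=p["hand_eye"]; R=Ro.from_quat(st["eef_rot"]).as_matrix()
    t=R.T@(X-st["tool_pos"]); c=H[:3,:3].T@(t-H[:3,3])
    rr=np.hypot(c[0],c[1]); th=np.arctan2(rr,c[2])
    return np.array([K[1,1]*th*c[1]/rr+K[1,2],K[0,0]*th*c[0]/rr+K[0,2]])
def crop(p,c,w,name,s=8):
    r0,c0=int(c[0]-w*3/4),int(c[1]-w); r0=max(r0,0);c0=max(c0,0)
    im=p["image"][r0:r0+int(1.5*w),c0:c0+2*w]
    cv2.imwrite("pics/"+name,cv2.resize(im,None,fx=s,fy=s,interpolation=cv2.INTER_CUBIC)); print(name,"origin",r0,c0,"scale",s)
E
python3 - <<'E'
from h import *
a=imaging.snapshot("scene"); b=imaging.snapshot("side")
pk=[[min(imaging.place_of(p,t),key=lambda d:np.hypot(d["location"][0]-c[0],d["location"][1]-c[1]))["location"] for p,c in ((a,ca),(b,cb))] for t,ca,cb in (("key_handle",(214,348),(236,338)),("keyway",(225,308),(242,301)),("key_foot",(240,346),(268,337)))]
for q in pk: print(q,tri(ray(a,q[0]),ray(b,q[1])))
print([atz(p,q,.134) for p,q in zip((a,b),pk[0])],[atz(p,q,.073) for p,q in zip((a,b),pk[1])])
for t in["heater","vial_block","empty_block","vial_1","vial_2","big_beaker","bench_timer","blue_bottle"]:
    A=imaging.place_of(a,t)[:4];B=imaging.place_of(b,t)[:4]; print(t,[(x["location"],x["score"]) for x in A],[(x["location"],x["score"]) for x in B], tri(ray(a,A[0]["location"]),ray(b,B[0]["location"])) if A and B else "")
crop(a,(235,335),50,"c1.png"); crop(b,(255,325),50,"c2.png")
E
```

```text
[[213.6, 345.7], [236.7, 337.2]] [ 0.59955142 -0.01194478  0.12825058]
[[225.4, 308.9], [238.3, 302.5]] [0.55084561 0.06333765 0.09232207]
[[240.0, 344.9], [266.0, 336.7]] [ 0.59811482 -0.01328637  0.05066777]
[array([ 0.59375492, -0.01580447,  0.134     ]), array([ 0.59425315, -0.0209631 ,  0.134     ])] [array([0.56835828, 0.07763108, 0.073     ]), array([0.56578744, 0.09433942, 0.073     ])]
heater [([257.5, 323.9], 0.95), ([242.8, 309.7], 0.68)] [([281.7, 316.9], 0.7), ([234.3, 338.5], 0.32)] [ 0.57041654  0.03108233 -0.01208199]
vial_block [([244.1, 308.6], 0.83)] [] 
empty_block [([249.8, 344.1], 0.78), ([224.5, 311.2], 0.54), ([243.7, 309.1], 0.5)] [([276.9, 341.0], 0.79)] [0.61827159 0.00190646 0.0009365 ]
vial_1 [([223.9, 308.4], 0.62), ([243.8, 307.2], 0.54), ([240.9, 294.7], 0.45)] [([261.4, 301.9], 0.59), ([253.7, 289.0], 0.56), ([242.0, 314.3], 0.38)] [0.54915052 0.05862851 0.06571329]
vial_2 [([223.9, 308.4], 0.62), ([243.8, 307.2], 0.54), ([240.9, 294.7], 0.45)] [([261.4, 301.9], 0.59), ([253.7, 289.0], 0.56), ([242.0, 314.3], 0.38)] [0.54915052 0.05862851 0.06571329]
big_beaker [] [([422.5, 378.5], 0.61)] 
bench_timer [([242.6, 198.4], 0.96)] [([239.4, 210.2], 0.57)] [0.39928438 0.3148666  0.00247858]
blue_bottle [([203.9, 278.4], 0.85)] [([215.2, 310.8], 0.86), ([256.2, 289.1], 0.54)] [0.68010286 0.28390461 0.00256159]
c1.png origin 197 285 scale 8
c2.png origin 217 275 scale 8
```

View pics/c1.png

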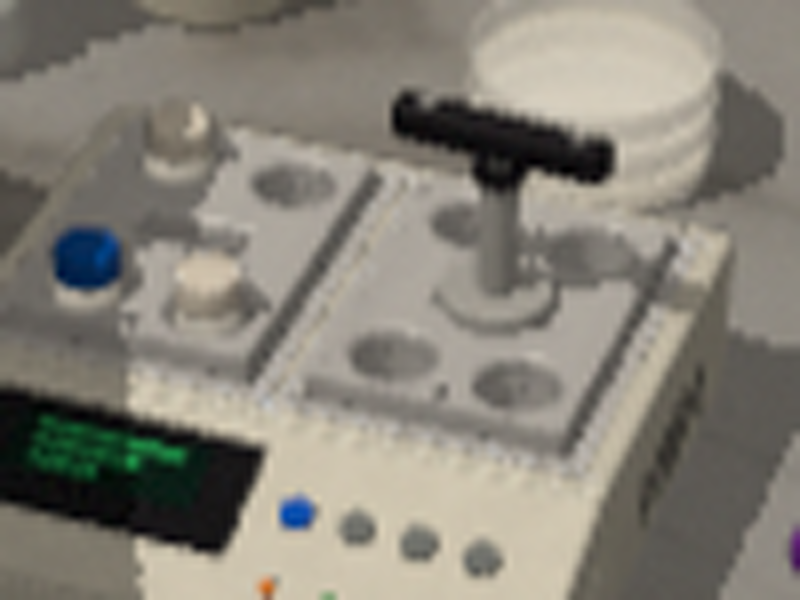

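View pics/c2.png

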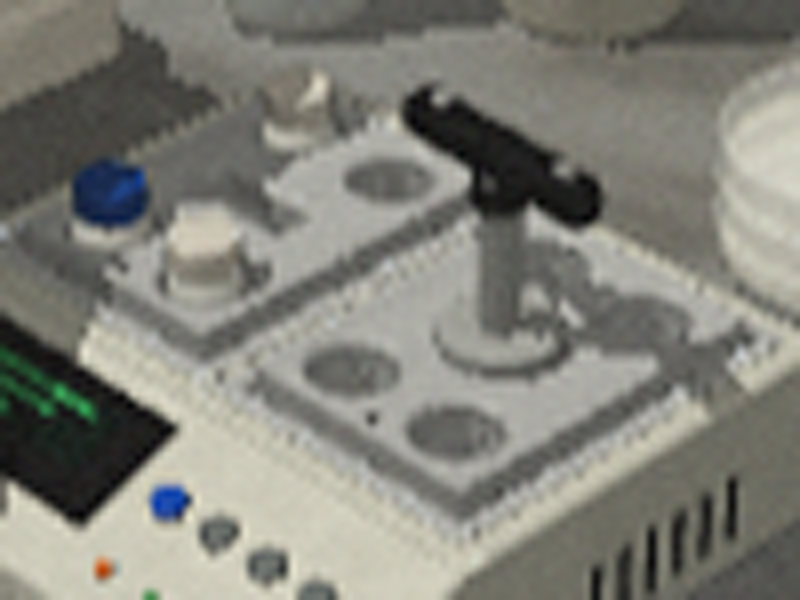

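The crops confirm the black key: its handle is at scene crop (503,130), in the right-hand (-y) block with four empty holes. The vial block is the left one, with a blue cap, two white caps and its slot at crop (185,235). Now I work out the yaws and handle pose.

Run:
```python
from h import *
a=imaging.snapshot("scene"); b=imaging.snapshot("side")
fa=lambda x,y:(197+y/8-.5,285+x/8-.5); fb=lambda x,y:(217+y/8-.5,275+x/8-.5)
for n,p,f,H in(("scene",a,fa,[(465,222),(595,250),(393,355),(518,383)]),("side",b,fb,[(0,0),(640,322),(350,368),(457,432)])):
    P=[atz(p,f(*h),.073) for h in H]; print(n,np.round(P,4))
    d=P[2]-P[3]; print("yaw of y-axis", np.arctan2(-d[0],d[1]))
# handle ends: top-surface ends
for p,f,e1,e2 in((a,fa,(405,112),(600,158)),(b,fb,(420,110),(583,198))):
    A,B=atz(p,f(*e1),.134),atz(p,f(*e2),.134); d=A-B; print("handle",A,B,(A+B)/2,np.linalg.norm(d),np.arctan2(-d[0],d[1]))
print("collar", atz(a,fa(497,290),.075),atz(b,fb(503,332),.075))
print("keyway", atz(a,fa(190,235),.073),atz(b,fb(265,215),.073))
print("hole vb", atz(a,fa(293,185),.073),atz(b,fb(390,180),.073))
```

```text
scene [[ 0.6243  0.0131  0.073 ]
 [ 0.6367 -0.028   0.073 ]
 [ 0.5546 -0.01    0.073 ]
 [ 0.5663 -0.0478  0.073 ]]
yaw of y-axis 0.2994773594808686
side [[ 0.5476  0.2199  0.073 ]
 [ 0.6345 -0.0285  0.073 ]
 [ 0.5537 -0.0097  0.073 ]
 [ 0.5655 -0.0491  0.073 ]]
yaw of y-axis 0.2893708693247416
handle [0.58908016 0.01208439 0.134     ] [ 0.60455616 -0.04819424  0.134     ] [ 0.59681816 -0.01805492  0.134     ] 0.062233589793504955 0.25131303146826695
handle [0.58743273 0.01225627 0.134     ] [ 0.60437965 -0.04653497  0.134     ] [ 0.59590619 -0.01713935  0.134     ] 0.06118502684209152 0.28064770205361284
collar [ 0.59854718 -0.01732423  0.075     ] [ 0.59739033 -0.01715751  0.075     ]
keyway [0.56575484 0.07764462 0.073     ] [0.56682202 0.06917911 0.073     ]
hole vb [0.60731976 0.06867478 0.073     ] [0.60734511 0.06833081 0.073     ]
```

```bash
python3 -m creep '[[0,-0.04,-0.034,0,4],[0,-0.08,-0.068,0,8],[0,-0.12,-0.102,0,12],[0,-0.16,-0.136,0,16],[0,-0.20,-0.17,0,20],[0,-0.24,-0.204,0,24],[0,-0.28,-0.238,0,28],[0,-0.32,-0.272,0,32],[0,-0.36,-0.306,0,36],[0,-0.40,-0.34,0,40]]'
cat > st.py <<'E'
from h import *
import sys
s=telemetry.get_state(); R=Ro.from_quat(s["eef_rot"]).as_matrix()
print("t",s["clock"],"pos",s["tool_pos"].round(4),"y-yaw",np.degrees(np.arctan2(R[1,1],R[0,1])).round(2),"z",R[:,2].round(4),"q",s["q"].round(2),"F",s["contact_force"].round(1),"M",s["moment"].round(2),"open",round(s["opening"],3))
if len(sys.argv)>3:
    T=np.array([float(v) for v in sys.argv[1:4]]); print("delta tool",(R.T@(T-s["tool_pos"])).round(4))
    if len(sys.argv)>4: print("turn", (np.degrees(np.arctan2(R[1,1],R[0,1]))-float(sys.argv[4])).round(2))
E
python3 st.py 0.597 -0.0175 0.22 16.6
```

```text
clock: 3.15
tool_pos: [0.4564, 0.1829, 0.239]
eef_rot: [0.451, 0.893, 0.0, 0.0]
contact_force: [0.7, 0.2, 0.6]
opening: 1.005
t 3.15 pos [0.4564 0.1829 0.239 ] y-yaw 36.43 z [ 7.e-04  6.e-04 -1.e+00] q [-0.44  0.51 -0.06  1.96  0.05  0.66  0.11] F [0.7 0.2 0.6] M [-0.06 -0.04  0.01] open 1.005
delta tool [-0.2448 -0.0059  0.0189]
turn 19.83
```

```bash
python3 -m creep '[[0,-0.05,-0.002,0,4],[0,-0.1,-0.003,0,8],[0,-0.15,-0.004,0,12],[0,-0.2,-0.005,0,16],[0,-0.245,-0.006,0,20],[0,-0.245,-0.006,0,20],[0,-0.245,-0.006,0,20]]'
python3 - <<'E'
from h import *
s=telemetry.get_state(); p=imaging.snapshot("wrist"); cv2.imwrite("pics/w1.png",p["image"])
for t in ["key_handle","keyway","key_foot"]: 
    for d in imaging.place_of(p,t): print(t,d, atz(p,d["location"],{"key_handle":.134,"keyway":.073,"key_foot":.052}[t],s))
E
python3 st.py
```

```text
clock: 4.03
tool_pos: [0.5959, -0.0153, 0.2385]
eef_rot: [0.598, 0.802, 0.0, -0.001]
contact_force: [-0.0, 1.0, -0.6]
opening: 1.001
key_handle {'location': [370.2, 228.7], 'score': 0.92} [ 0.55631138 -0.14748089  0.134     ]
key_handle {'location': [247.0, 317.5], 'score': 0.6} [ 0.59724712 -0.01817264  0.134     ]
keyway {'location': [107.1, 320.1], 'score': 0.94} [0.57079971 0.07851892 0.073     ]
key_foot {'location': [329.9, 239.4], 'score': 0.81} [ 0.55293005 -0.15829393  0.052     ]
key_foot {'location': [217.0, 313.9], 'score': 0.66} [ 0.59403985 -0.01817097  0.052     ]
t 4.225 pos [ 0.5959 -0.0147  0.2388] y-yaw 16.69 z [-4.e-04  9.e-04 -1.e+00] q [-0.06  0.65  0.02  1.66 -0.02  0.83  0.26] F [0.1 0.8 0.6] M [-0.07  0.05  0.03] open 0.998
```

View pics/w1.png

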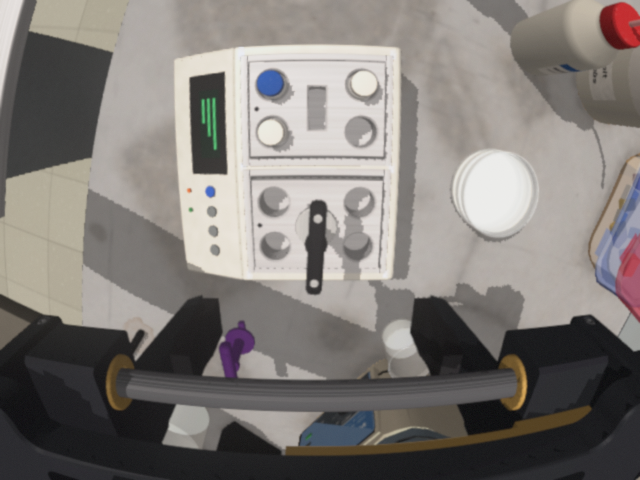

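The wrist view shows the black handle from (317,203) to (314,291), the vial block's slot centred near (317,107), and the purple decoy at (235,345).

Run:
```python
from h import *
s=telemetry.get_state(); p=imaging.snapshot("wrist")
K=p["camera_matrix"]
crop(p,(107,317),50,"w1a.png"); crop(p,(246,316),50,"w1b.png")
np.save("s.npy",s,allow_pickle=True)
```

```text
w1a.png origin 69 267 scale 8
w1b.png origin 208 266 scale 8
```

View pics/w1a.png

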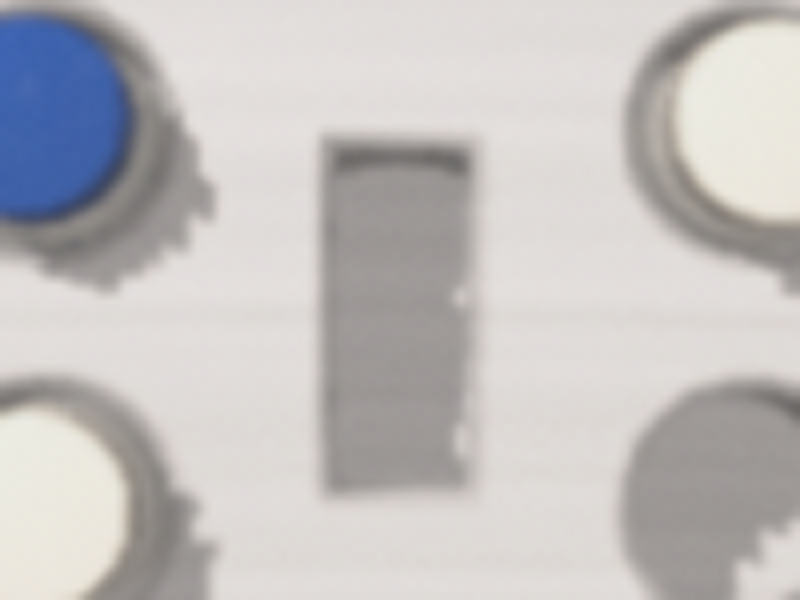

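View pics/w1b.png

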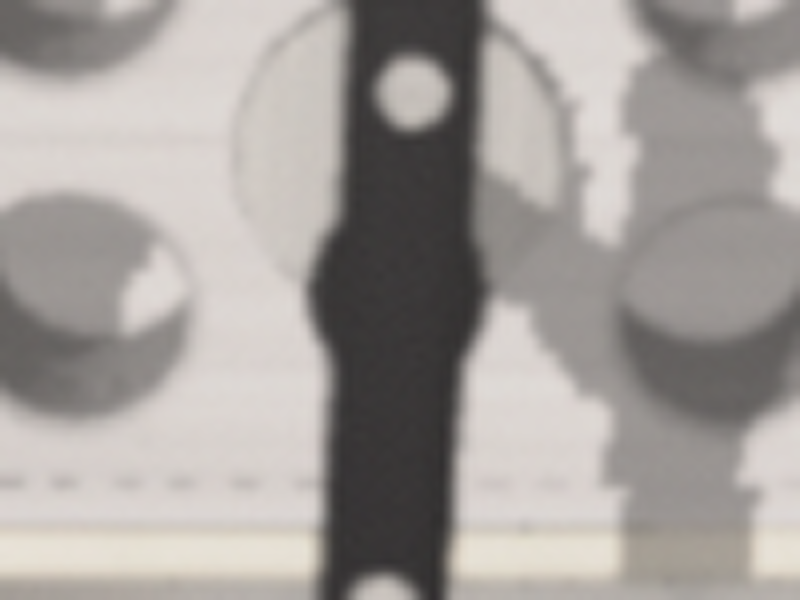

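Run:
```python
from h import *
s=telemetry.get_state(); p=imaging.snapshot("wrist")
fa=lambda x,y:(69+y/8-.5,267+x/8-.5); fb=lambda x,y:(208+y/8-.5,266+x/8-.5)
C=[atz(p,fa(*c),.073,s) for c in((325,138),(478,138),(325,492),(475,492))]
print(np.round(C,4),"centre",np.mean(C,0)); 
for u,v in((0,2),(1,3)): d=C[u]-C[v]; print(np.linalg.norm(d),np.degrees(np.arctan2(-d[0],d[1])))
A,B=atz(p,fb(413,92),.141,s),atz(p,fb(382,606),.141,s); d=A-B
print("dots",A,B,(A+B)/2,np.linalg.norm(d),np.degrees(np.arctan2(-d[0],d[1])))
L=[(atz(p,fb(350,100),.141,s)+atz(p,fb(480,100),.141,s))/2,(atz(p,fb(330,500),.141,s)+atz(p,fb(452,500),.141,s))/2]; d=L[0]-L[1]
print("bar",L,np.degrees(np.arctan2(-d[0],d[1])))
print(atz(p,(203,317),.141,s),atz(p,(292,314),.141,s))
print("boss centre",atz(p,fb(397,295),.134,s))
print("empty holes",atz(p,(245,275),.073,s),)
```

```text
[[0.5555 0.093  0.073 ]
 [0.5705 0.0975 0.073 ]
 [0.5661 0.0573 0.073 ]
 [0.581  0.0617 0.073 ]] centre [0.56830451 0.07738564 0.073     ]
0.03724895728930562 16.528112606275748
0.03725282299661331 16.29194817665434
dots [0.59069537 0.00350796 0.141     ] [ 0.60174918 -0.04305829  0.141     ] [ 0.59622227 -0.01977516  0.141     ] 0.04786024046424709 13.353606263591082
bar [array([0.59105938, 0.00288627, 0.141     ]), array([ 0.59957174, -0.03288417,  0.141     ])] 13.385819303274063
[0.587423   0.01413164 0.141     ] [ 0.60426892 -0.0496502   0.141     ]
boss centre [ 0.59524994 -0.01657842  0.134     ]
empty holes [ 0.56694716 -0.04724368  0.073     ]
```

```bash
python3 st.py 0.5963 -0.0177 0.1265 13.4
```

```text
t 4.325 pos [ 0.5961 -0.0152  0.2388] y-yaw 16.64 z [-1.e-04  5.e-04 -1.e+00] q [-0.06  0.65  0.02  1.66 -0.02  0.83  0.26] F [-0.   0.5 -0.6] M [-0.1   0.09 -0.01] open 0.998
delta tool [-0.0025 -0.0005  0.1123]
turn 3.24
```

```bash
python3 -m creep '[[0,-0.0025,-0.0005,0.03,3.2],[0,-0.0025,-0.0005,0.06,3.2],[0,-0.0025,-0.0005,0.085,3.2],[0,-0.0025,-0.0005,0.10,3.2],[0,-0.0025,-0.0005,0.112,3.2],[0,-0.0025,-0.0005,0.112,3.2],[0,-0.0025,-0.0005,0.112,3.2]]'
python3 st.py  0.5963 -0.0177 0.1265 13.4
python3 - <<'E'
from h import *
s=telemetry.get_state(); p=imaging.snapshot("wrist"); cv2.imwrite("pics/w2.png",p["image"])
b=imaging.snapshot("scene"); crop(b,(210,345),50,"s2.png")
E
```

```text
clock: 5.2
tool_pos: [0.5972, -0.0188, 0.1274]
eef_rot: [0.62, 0.784, 0.0, 0.001]
contact_force: [0.7, -1.0, 0.7]
opening: 1.002
t 5.2 pos [ 0.5972 -0.0188  0.1274] y-yaw 13.35 z [ 1.4e-03  1.0e-04 -1.0e+00] q [-0.06  0.8   0.03  1.75 -0.03  0.59  0.22] F [ 0.7 -1.   0.7] M [-0.06  0.07  0.02] open 1.002
delta tool [ 0.0012 -0.0006  0.0009]
turn -0.05
s2.png origin 172 295 scale 8
```

View pics/w2.png

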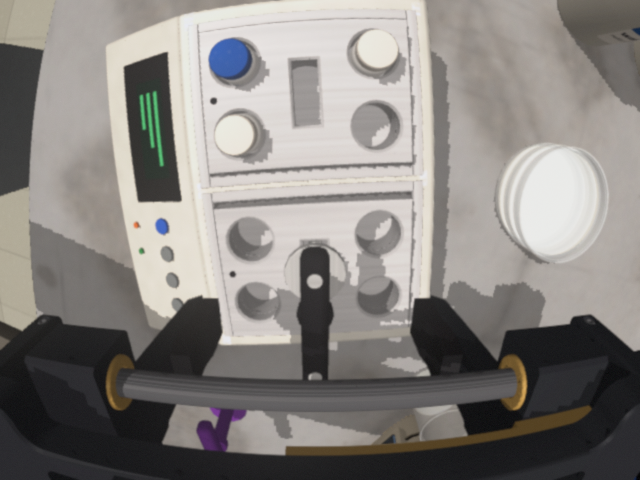

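View pics/s2.png

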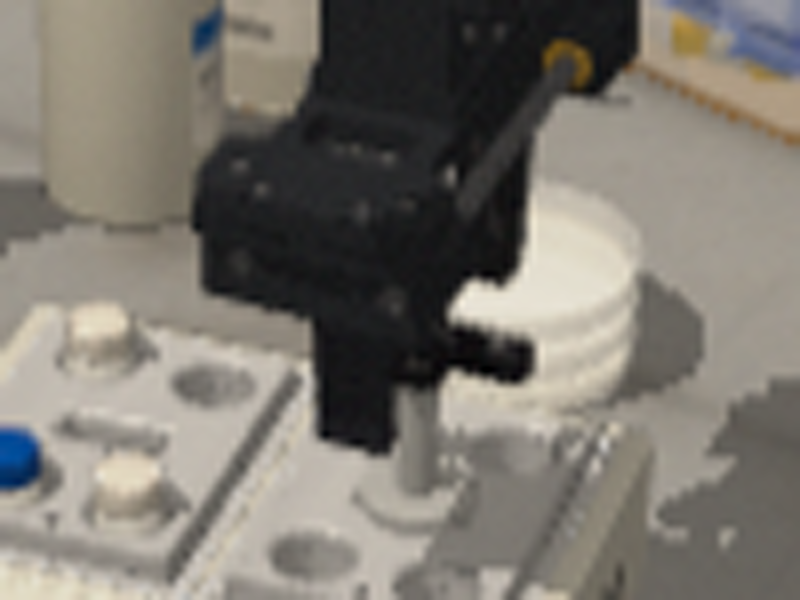

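The bar sits centred between the jaws in the wrist view (col 315, jaws at 217 and 417), and the fingertips reach its underside. Closing now.

```bash
python3 -m creep '[[255,0,0,0.001,0],[255,0,0,0.001,0],[255,0,0,0.001,0],[255,0,0,0.001,0],[255,0,0,0.001,0],[255,0,0,0.001,0],[255,0,0,0.001,0],[255,0,0,0.001,0]]' 55
python3 st.py
```

```text
clock: 6.3
tool_pos: [0.5967, -0.0187, 0.1257]
eef_rot: [0.62, 0.784, 0.0, 0.0]
contact_force: [-0.5, 0.4, 0.1]
opening: 0.143
t 6.3 pos [ 0.5967 -0.0187  0.1257] y-yaw 13.35 z [ 1.e-04  1.e-04 -1.e+00] q [-0.06  0.8   0.03  1.76 -0.03  0.58  0.22] F [-0.5  0.4  0.1] M [-0.05  0.02 -0.  ] open 0.143
```

```bash
python3 -m creep '[[255,0,0,-0.006,0],[255,0,0,-0.015,0],[255,0,0,-0.027,0],[255,0,0,-0.04,0],[255,0,0,-0.05,0],[255,0,0,-0.06,0],[255,0,0,-0.06,0],[255,0,0,-0.06,0]]'
python3 st.py
python3 - <<'E'
from h import *
s=telemetry.get_state(); p=imaging.snapshot("wrist"); cv2.imwrite("pics/w3.png",p["image"])
a=imaging.snapshot("scene"); b=imaging.snapshot("side"); crop(a,(215,345),50,"s3.png"); crop(b,(225,330),50,"d3.png")
for t in("key_handle","key_foot"):
  for q in (a,b): print(t,[(d["location"],d["score"]) for d in imaging.place_of(q,t)])
E
```

```text
clock: 7.3
tool_pos: [0.5964, -0.0188, 0.1854]
eef_rot: [0.62, 0.784, -0.0, -0.0]
contact_force: [-0.8, -0.3, -0.8]
opening: 0.13
t 7.3 pos [ 0.5964 -0.0188  0.1854] y-yaw 13.35 z [-6.e-04  1.e-04 -1.e+00] q [-0.06  0.72  0.03  1.71 -0.03  0.71  0.22] F [-0.8 -0.3 -0.8] M [-0.08  0.05  0.03] open 0.13
s3.png origin 177 295 scale 8
d3.png origin 187 280 scale 8
key_handle [([195.3, 349.4], 0.82), ([233.0, 217.8], 0.66), ([268.5, 399.4], 0.64)]
key_handle [([308.7, 362.9], 0.84), ([232.6, 217.8], 0.67), ([213.8, 337.6], 0.59)]
key_foot [([256.2, 222.4], 0.71), ([296.0, 394.0], 0.69), ([220.1, 343.2], 0.68)]
key_foot [([252.3, 224.6], 0.78), ([242.5, 335.5], 0.65), ([337.6, 362.3], 0.56)]
```

View pics/w3.png

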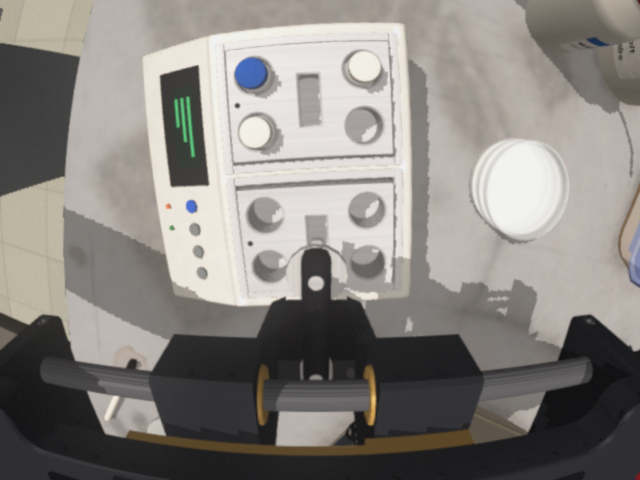

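View pics/s3.png

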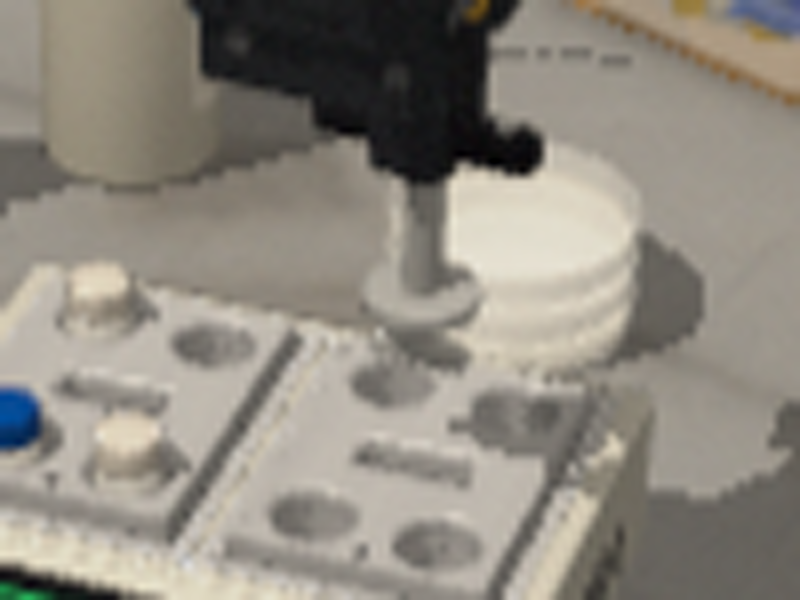

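View pics/d3.png

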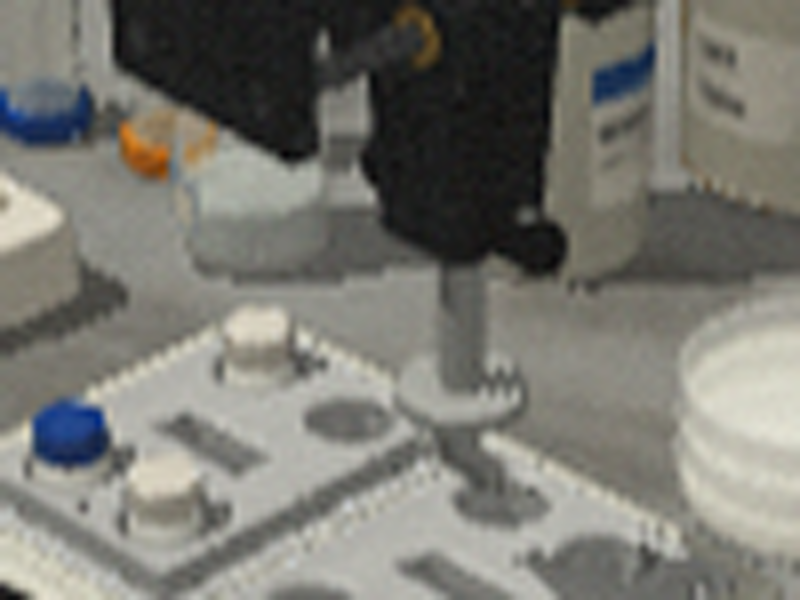

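```bash
python3 - <<'E'
from h import *
s=telemetry.get_state(); p=imaging.snapshot("wrist"); a=imaging.snapshot("scene"); b=imaging.snapshot("side")
fa=lambda x,y:(177+y/8-.5,295+x/8-.5); fb=lambda x,y:(187+y/8-.5,280+x/8-.5)
print("collar",tri(ray(a,fa(422,292)),ray(b,fb(460,390))), atz(a,fa(422,292),.135),atz(b,fb(460,390),.135))
print("slot v",atz(a,fa(113,391),.073),atz(b,fb(211,443),.073))
print("slot e",atz(a,fa(413,463),.073))
crop(p,(120,310),50,"w3a.png"); crop(p,(270,316),50,"w3b.png")
print([ (d["location"],atz(p,d["location"],.073,s)) for d in imaging.place_of(p,"keyway")])
E
python3 st.py
```

```text
collar [ 0.59442819 -0.01974123  0.13696141] [ 0.59687329 -0.0180957   0.135     ] [ 0.59590803 -0.01711715  0.135     ]
slot v [0.5680201 0.0782491 0.073    ] [0.56603753 0.0767917  0.073     ]
slot e [ 0.59454429 -0.01871631  0.073     ]
w3a.png origin 82 260 scale 8
w3b.png origin 232 266 scale 8
[([97.5, 309.7], array([0.56844375, 0.07865315, 0.073     ])), ([324.2, 316.6], array([ 0.61300481, -0.08887221,  0.073     ])), ([99.8, 310.0], array([0.56901065, 0.07713552, 0.073     ]))]
t 7.85 pos [ 0.5966 -0.0188  0.1857] y-yaw 13.35 z [-0.e+00  1.e-04 -1.e+00] q [-0.06  0.72  0.03  1.71 -0.03  0.71  0.22] F [ 0.3 -0.3 -0.6] M [-0.07  0.05  0.02] open 0.129
```

View pics/w3a.png

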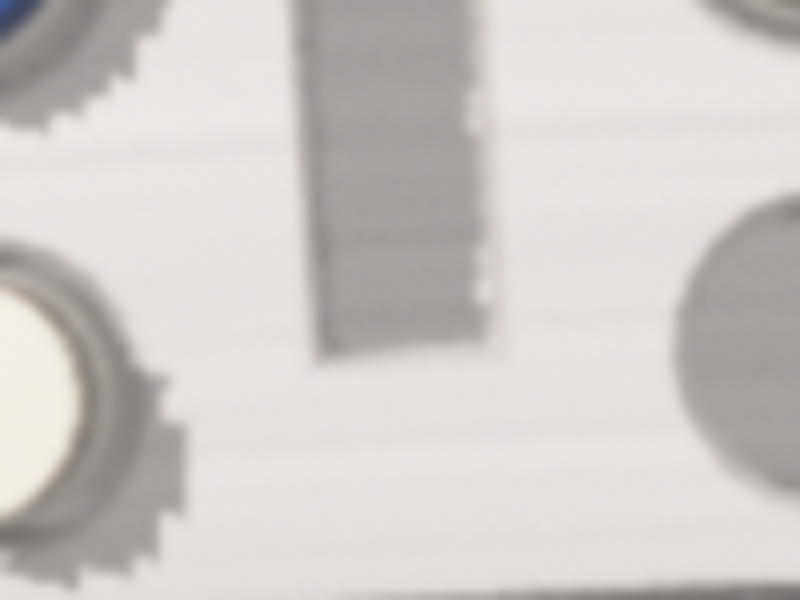

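View pics/w3b.png

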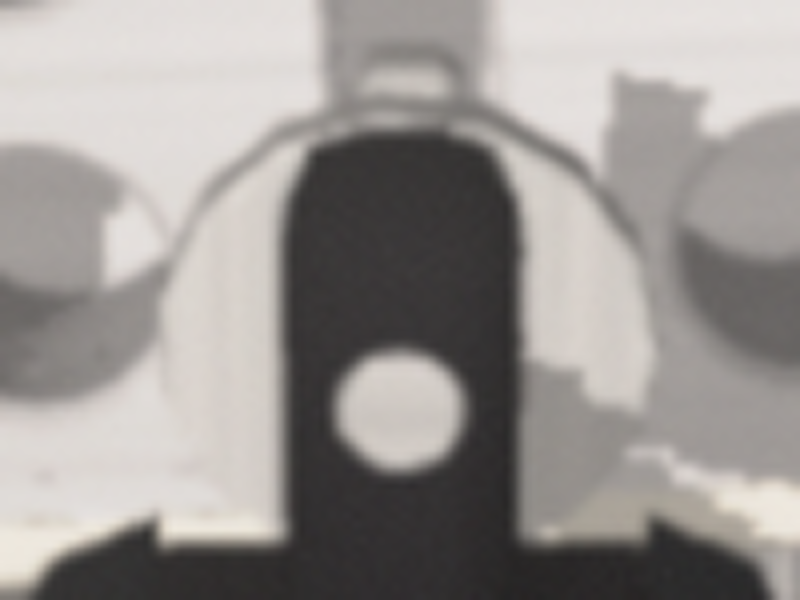

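```bash
python3 st.py 0.5675 0.077 0.1757 16.4
python3 - <<'E'
from h import *
s=telemetry.get_state(); p=imaging.snapshot("wrist"); f=lambda x,y:(232+y/8-.5,266+x/8-.5)
R=Ro.from_quat(s["eef_rot"]).as_matrix()
for n,c,z in(("dot",(400,410),.2007),("tip",(400,130),.194)): print(n,R.T@(atz(p,f(*c),z,s)-s["tool_pos"]))
E
```

```text
t 7.85 pos [ 0.5966 -0.0188  0.1857] y-yaw 13.35 z [-0.e+00  1.e-04 -1.e+00] q [-0.06  0.72  0.03  1.71 -0.03  0.71  0.22] F [ 0.3 -0.3 -0.6] M [-0.07  0.05  0.02] open 0.129
delta tool [ 0.0999 -0.0062  0.01  ]
turn -3.05
dot [ 0.02356645 -0.0007075  -0.01503597]
tip [ 0.03558354 -0.00070634 -0.0083352 ]
```

```bash
python3 -m creep '[[255,0.025,-0.0015,0,-0.8],[255,0.05,-0.003,0,-1.5],[255,0.075,-0.0045,0,-2.3],[255,0.10,-0.006,0,-3],[255,0.10,-0.006,0.01,-3],[255,0.10,-0.006,0.02,-3],[255,0.10,-0.006,0.028,-3],[255,0.10,-0.006,0.028,-3],[255,0.10,-0.006,0.028,-3]]'
python3 st.py
python3 - <<'E'
from h import *
s=telemetry.get_state(); p=imaging.snapshot("wrist"); cv2.imwrite("pics/w4.png",p["image"])
a=imaging.snapshot("scene"); b=imaging.snapshot("side"); crop(a,(215,310),40,"s4.png",10); crop(b,(235,302),40,"d4.png",10); crop(p,(270,316),50,"w4b.png")
E
```

```text
clock: 9.02
tool_pos: [0.568, 0.0766, 0.1577]
eef_rot: [0.6, 0.8, 0.0, 0.0]
contact_force: [-0.6, 0.8, -1.9]
opening: 0.132
t 9.025 pos [0.568  0.0766 0.1577] y-yaw 16.3 z [ 3.e-04 -1.e-04 -1.e+00] q [-0.23  0.73  0.03  1.81 -0.04  0.6   0.11] F [-0.6  0.8 -1.9] M [-0.05  0.05  0.03] open 0.132
s4.png origin 185 270 scale 10
d4.png origin 205 262 scale 10
w4b.png origin 232 266 scale 8
```

View pics/w4b.png

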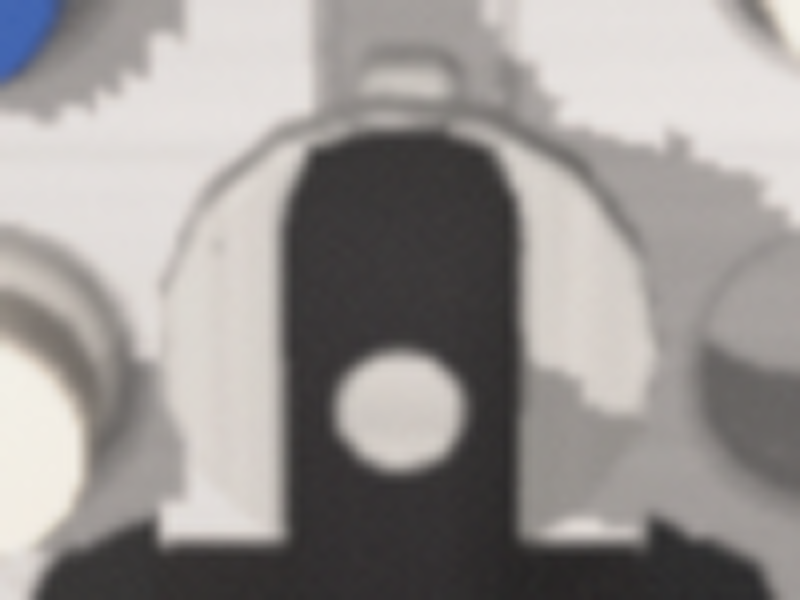

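View pics/s4.png

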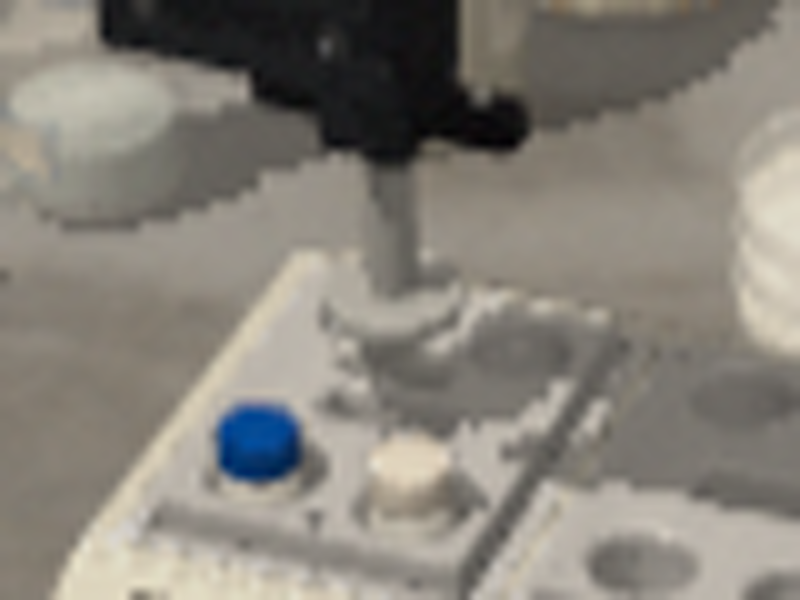

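View pics/d4.png

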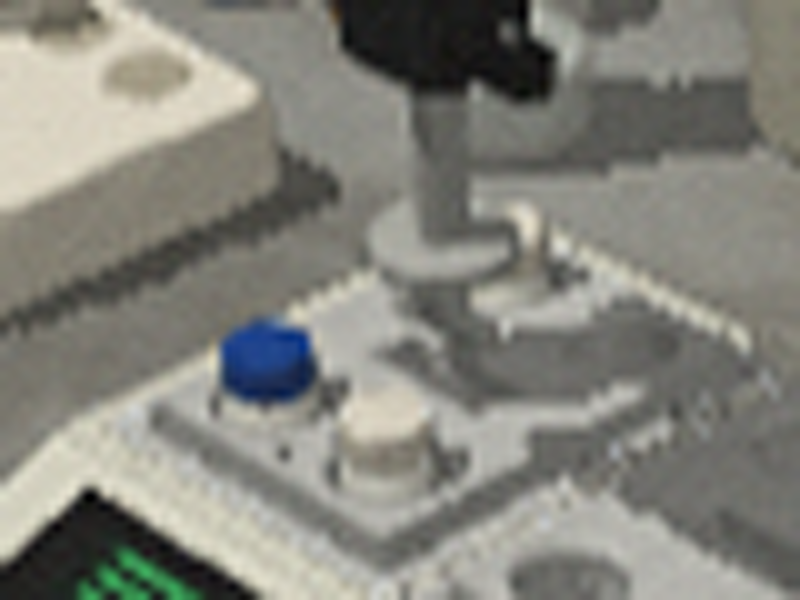

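Lug and slot are centred on each other in the wrist view (crop cols 411 and 413). Descending.

```bash
python3 -m creep '[[255,0,0,0.004,0],[255,0,0,0.008,0],[255,0,0,0.012,0],[255,0,0,0.016,0],[255,0,0,0.02,0],[255,0,0,0.02,0]]'
python3 st.py
```

```text
clock: 9.93
tool_pos: [0.5675, 0.0771, 0.1373]
eef_rot: [0.599, 0.8, -0.0, -0.0]
contact_force: [0.2, 0.3, -1.4]
opening: 0.133
t 9.925 pos [0.5675 0.0771 0.1373] y-yaw 16.35 z [-7.e-04 -0.e+00 -1.e+00] q [-0.23  0.76  0.03  1.82 -0.04  0.56  0.11] F [ 0.2  0.3 -1.4] M [-0.03 -0.01 -0.01] open 0.133
```

```bash
python3 -m creep '[[255,0,0,0.003,0],[255,0,0,0.006,0],[255,0,0,0.009,0],[255,0,0,0.0105,0],[255,0,0,0.0115,0],[255,0,0,0.0115,0],[255,0,0,0.0115,0]]'
python3 st.py
python3 - <<'E'
from h import *
p=imaging.snapshot("wrist"); cv2.imwrite("pics/w5.png",p["image"])
a=imaging.snapshot("scene"); b=imaging.snapshot("side"); crop(a,(220,310),40,"s5.png",10); crop(b,(240,302),40,"d5.png",10)
E
```

```text
clock: 10.8
tool_pos: [0.5677, 0.0772, 0.1262]
eef_rot: [0.599, 0.8, 0.0, 0.0]
contact_force: [-0.0, 0.7, -1.8]
opening: 0.127
t 10.8 pos [0.5677 0.0772 0.1262] y-yaw 16.35 z [ 1.e-04  1.e-04 -1.e+00] q [-0.23  0.78  0.03  1.83 -0.04  0.53  0.11] F [-0.   0.7 -1.8] M [-0.09  0.06 -0.01] open 0.127
s5.png origin 190 270 scale 10
d5.png origin 210 262 scale 10
```

View pics/d5.png

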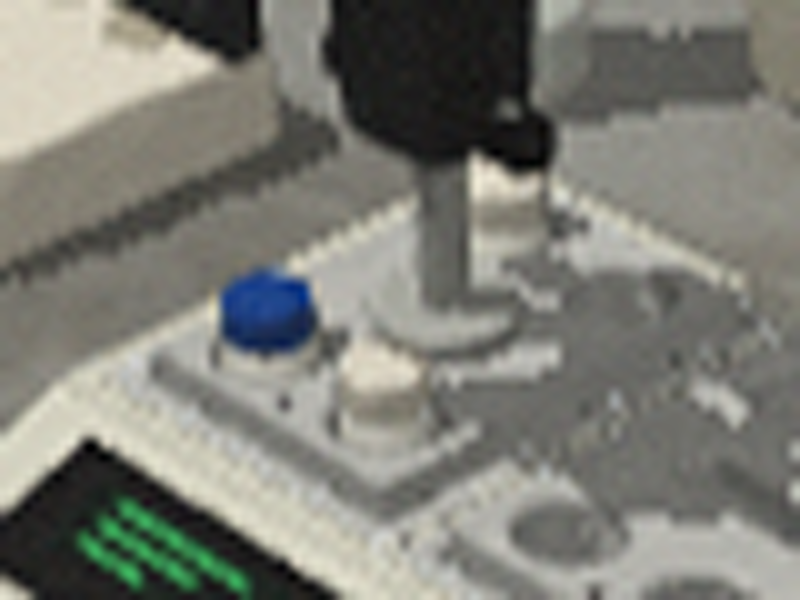

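View pics/s5.png

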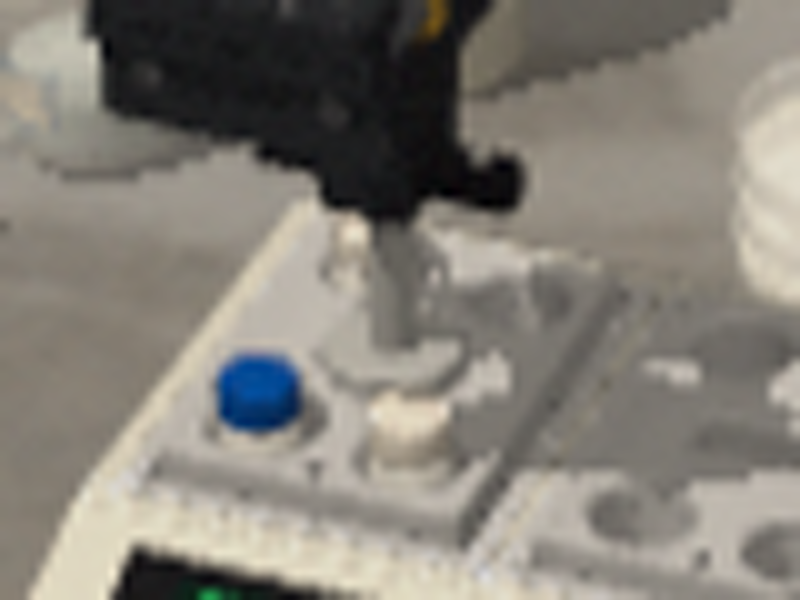

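The collar looks nearly on the block. I nudge it down until the force shows contact.

```bash
python3 -m creep '[[255,0,0,0.0005,0],[255,0,0,0.001,0],[255,0,0,0.001,0],[255,0,0,0.001,0]]'
python3 st.py
```

```text
clock: 11.45
tool_pos: [0.5681, 0.0772, 0.126]
eef_rot: [0.599, 0.8, 0.0, 0.0]
contact_force: [0.4, 0.8, 5.4]
opening: 0.129
t 11.45 pos [0.5681 0.0772 0.126 ] y-yaw 16.34 z [ 1.e-03  3.e-04 -1.e+00] q [-0.23  0.78  0.03  1.83 -0.04  0.53  0.11] F [0.4 0.8 5.4] M [-0.1  0.4  0. ] open 0.129
```

It is seated (+7 N step). Next I lift 0.7 mm to relieve the load, then turn clockwise.

```bash
python3 -m creep '[[255,0,0,-0.001,0],[255,0,0,-0.001,6],[255,0,0,-0.001,12],[255,0,0,-0.001,18],[255,0,0,-0.001,24],[255,0,0,-0.001,30],[255,0,0,-0.001,36],[255,0,0,-0.001,42],[255,0,0,-0.001,48],[255,0,0,-0.001,54]]'
python3 st.py
```

```text
clock: 12.7
tool_pos: [0.5674, 0.0769, 0.1261]
eef_rot: [0.898, 0.44, -0.0, -0.0]
contact_force: [-1.3, 0.3, 0.9]
opening: 0.131
t 12.7 pos [0.5674 0.0769 0.1261] y-yaw -37.85 z [-7.e-04 -2.e-04 -1.e+00] q [-0.38  0.8   0.28  1.84 -0.38  0.56 -0.51] F [-1.3  0.3  0.9] M [-0.16  0.26 -0.03] open 0.131
```

```bash
python3 -m creep '[[255,0,0,0,6],[255,0,0,0,12],[255,0,0,0,18],[255,0,0,0,24],[255,0,0,0,30],[255,0,0,0,36],[255,0,0,0,36],[255,0,0,0,36]]'
python3 st.py
python3 - <<'E'
from h import *
p=imaging.snapshot("wrist"); cv2.imwrite("pics/w6.png",p["image"])
a=imaging.snapshot("scene"); b=imaging.snapshot("side"); crop(a,(220,310),50,"s6.png",8); crop(b,(240,302),50,"d6.png",8)
E
```

```text
clock: 13.7
tool_pos: [0.5675, 0.0775, 0.1261]
eef_rot: [0.99, 0.143, -0.0, -0.0]
contact_force: [-0.4, -0.3, -0.4]
opening: 0.128
t 13.7 pos [0.5675 0.0775 0.1261] y-yaw -73.53 z [-4.e-04  4.e-04 -1.e+00] q [-0.47  0.83  0.45  1.84 -0.6   0.61 -0.93] F [-0.4 -0.3 -0.4] M [0.14 0.34 0.03] open 0.128
s6.png origin 182 260 scale 8
d6.png origin 202 252 scale 8
```

View pics/w6.png

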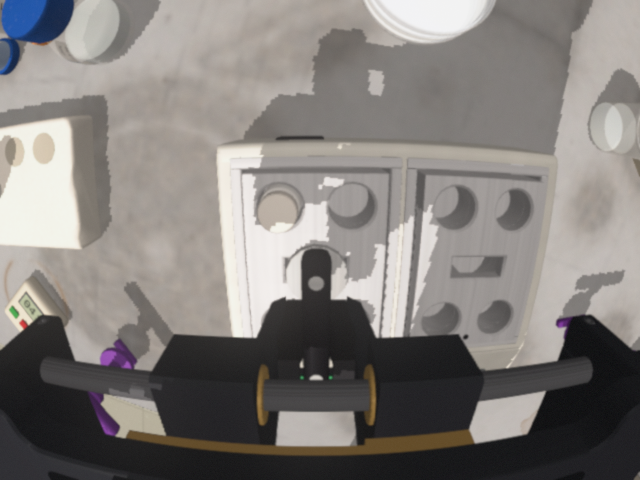

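View pics/s6.png

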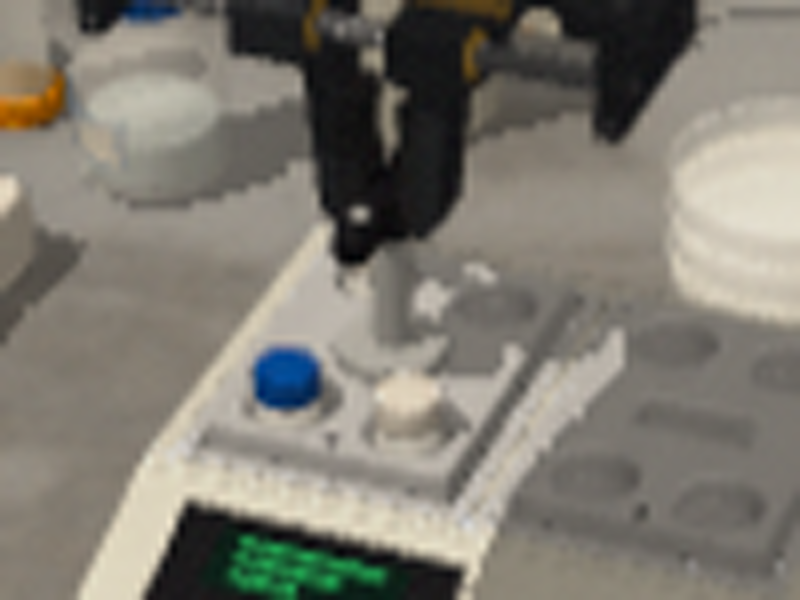

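View pics/d6.png

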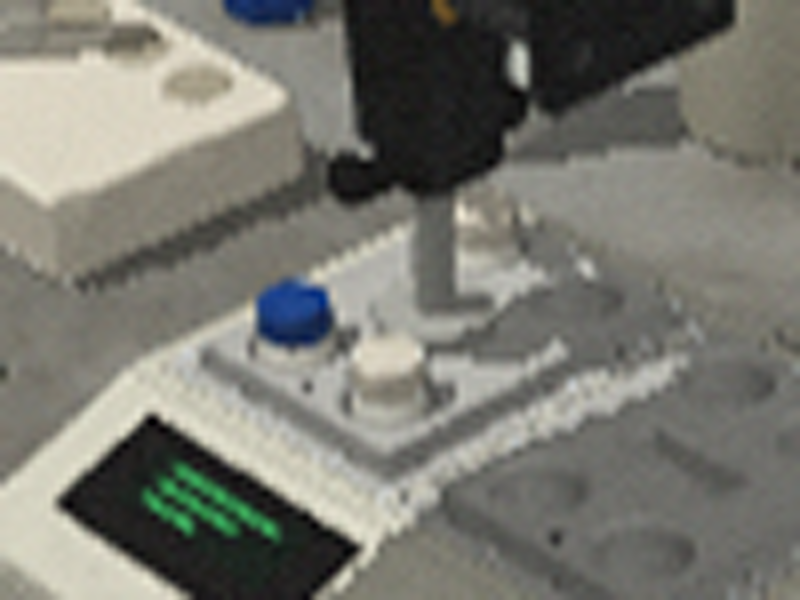

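The key has turned 90° (bar across the slot in the wrist view) and the block has not rotated. Starting the lift gently.

```bash
python3 -m creep '[[255,0,0,-0.001,0],[255,0,0,-0.002,0],[255,0,0,-0.003,0],[255,0,0,-0.005,0],[255,0,0,-0.007,0],[255,0,0,-0.009,0],[255,0,0,-0.012,0],[255,0,0,-0.012,0]]' 60
python3 st.py
python3 - <<'E'
from h import *
a=imaging.snapshot("scene"); b=imaging.snapshot("side"); crop(a,(220,310),50,"s7.png",8); crop(b,(240,302),50,"d7.png",8)
E
```

```text
clock: 14.85
tool_pos: [0.5679, 0.0772, 0.1385]
eef_rot: [0.99, 0.142, 0.0, -0.0]
contact_force: [0.4, -0.2, -5.4]
opening: 0.127
t 14.85 pos [0.5679 0.0772 0.1385] y-yaw -73.65 z [ 6.e-04  1.e-04 -1.e+00] q [-0.48  0.81  0.46  1.84 -0.58  0.63 -0.94] F [ 0.4 -0.2 -5.4] M [-0.08  0.17  0.03] open 0.127
s7.png origin 182 260 scale 8
d7.png origin 202 252 scale 8
```

View pics/s7.png

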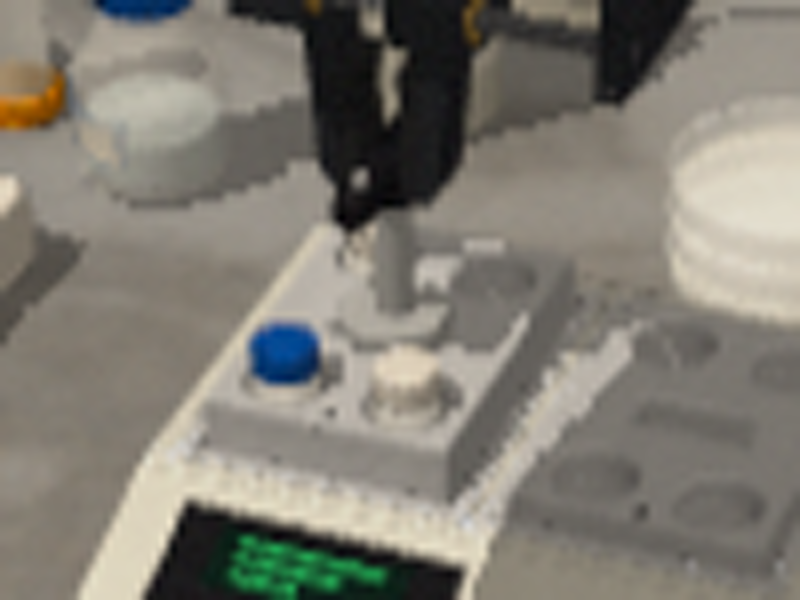

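View pics/d7.png

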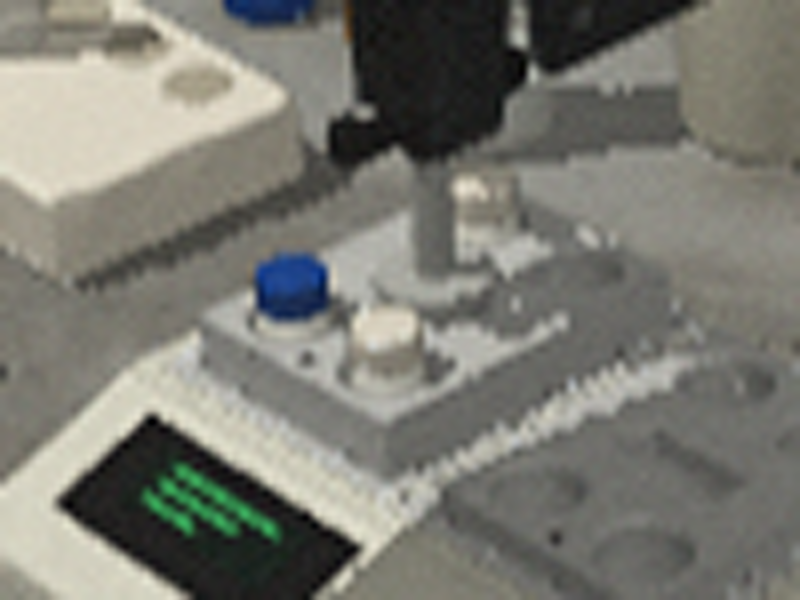

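The block is rising level with its vials still down. Continuing up.

```bash
python3 -m creep '[[255,0,0,-0.004,0],[255,0,0,-0.01,0],[255,0,0,-0.016,0],[255,0,0,-0.022,0],[255,0,0,-0.028,0],[255,0,0,-0.034,0],[255,0,0,-0.04,0],[255,0,0,-0.046,0],[255,0,0,-0.052,0],[255,0,0,-0.056,0]]'
python3 -m creep '[[255,0,0,-0.006,0],[255,0,0,-0.014,0],[255,0,0,-0.022,0],[255,0,0,-0.03,0],[255,0,0,-0.038,0],[255,0,0,-0.046,0],[255,0,0,-0.054,0],[255,0,0,-0.06,0],[255,0,0,-0.065,0],[255,0,0,-0.068,0]]'
python3 -m creep '[[255,0,0,0,0],[255,0,0,0,0],[255,0,0,0,0],[255,0,0,0,0],[255,0,0,0,0],[255,0,0,0,0],[255,0,0,0,0],[255,0,0,0,0]]'
python3 st.py
python3 - <<'E'
from h import *
s=telemetry.get_state();p=imaging.snapshot("wrist"); cv2.imwrite("pics/w8.png",p["image"])
a=imaging.snapshot("scene"); b=imaging.snapshot("side"); crop(a,(200,310),50,"s8.png",8); crop(b,(215,302),50,"d8.png",8)
E
```

```text
clock: 16.2
tool_pos: [0.5678, 0.0771, 0.1946]
eef_rot: [0.99, 0.142, 0.0, -0.0]
contact_force: [0.6, 0.6, -5.8]
opening: 0.132
clock: 17.45
tool_pos: [0.5677, 0.0772, 0.2625]
eef_rot: [0.99, 0.142, 0.0, -0.0]
contact_force: [-0.2, 0.1, -6.6]
opening: 0.13
clock: 18.45
tool_pos: [0.5677, 0.0771, 0.2622]
eef_rot: [0.99, 0.142, 0.0, -0.0]
contact_force: [0.5, -0.1, -5.3]
opening: 0.129
t 18.45 pos [0.5677 0.0771 0.2622] y-yaw -73.65 z [ 0.e+00  1.e-04 -1.e+00] q [-0.56  0.66  0.6   1.72 -0.46  0.9  -1.05] F [ 0.5 -0.1 -5.3] M [-0.01  0.12 -0.01] open 0.129
s8.png origin 162 260 scale 8
d8.png origin 177 252 scale 8
```

View pics/s8.png

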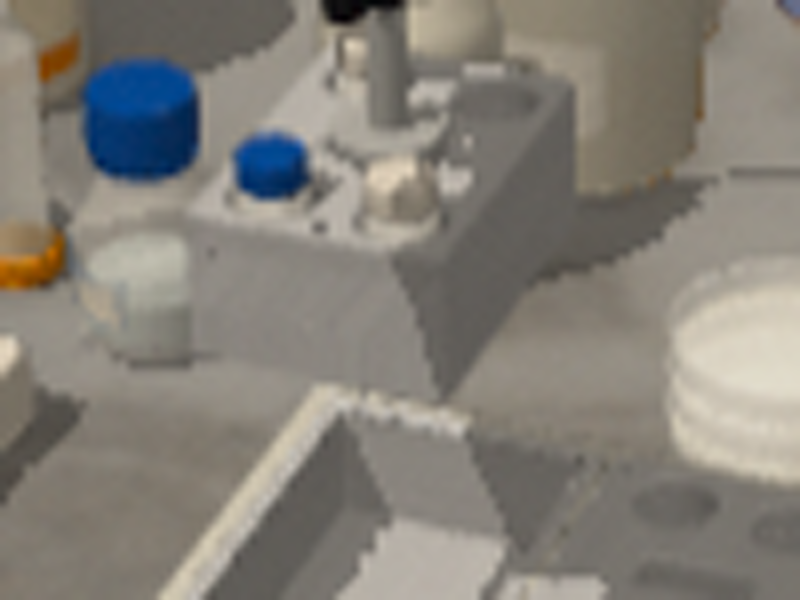

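View pics/d8.png

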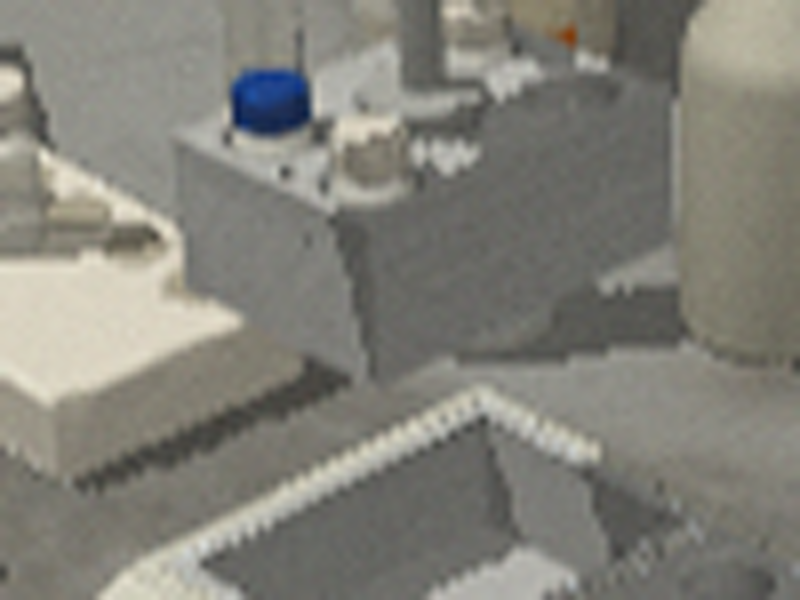

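View pics/w8.png

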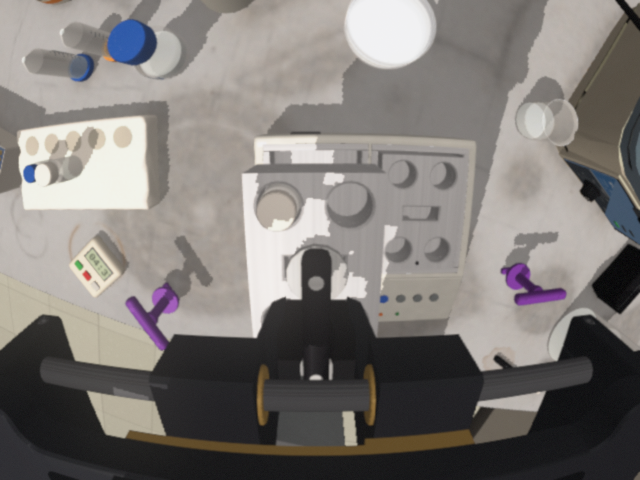

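The block hangs clear of the well with all three vials down. I check its tilt and height from corners seen in both fixed views.

Run:
```python
from h import *
a=imaging.snapshot("scene"); b=imaging.snapshot("side")
fa=lambda x,y:(162+y/8-.5,260+x/8-.5); fb=lambda x,y:(177+y/8-.5,252+x/8-.5)
C=[tri(ray(a,fa(*u)),ray(b,fb(*v))) for u,v in(((190,212),(178,135)),((395,250),(335,212)),((572,85),(672,80)),((440,395),(370,383)))]
print(np.round(C,4), [np.linalg.norm(C[i]-C[i+1]).round(4) for i in (0,1)])
# 5-parameter fit: 2-view reprojection, known block size, pose free
obs=[((-56,40,48),(190,212),(178,135)),((-56,-40,48),(395,250),(335,212)),((56,-40,48),(572,85),(672,80)),((-56,-40,0),(440,395),(370,383))]
def f(x):
    R=Ro.from_rotvec(x[3:]).as_matrix(); o=[]
    for m,u,v in obs:
        X=R@(np.array(m)/1000)+x[:3]; o+=list(proj(a,X)-fa(*u))+list(proj(b,X)-fb(*v))
    return o
s=least_squares(f,[.568,.077,.158,0,0,.286],x_scale=[.01]*3+[.1]*3); R=Ro.from_rotvec(s.x[3:]).as_matrix()
print("pos",s.x[:3],"tilt",np.arccos(R[2,2]),"yaw",np.degrees(np.arctan2(R[1,0],R[0,0])),"res px",np.sqrt(np.mean(s.fun**2)))
```

```text
[[0.5032 0.0986 0.2063]
 [0.5221 0.0382 0.2069]
 [0.633  0.0581 0.2064]
 [0.5236 0.0236 0.1623]] [np.float64(0.0633), np.float64(0.1127)]
pos [0.57103952 0.07519271 0.15630746] tilt 0.1454490218161202 yaw 10.427116276324611 res px 1.044194652287456
```

The fit used a shadow edge as the front-right corner (side length came out 63 mm instead of 80). I take a closer, contrast-stretched look.

Run:
```python
from h import *
o=[]
for n,c in(("scene",(196,308)),("side",(210,305))):
    p=imaging.snapshot(n); r0,c0=c[0]-28,c[1]-34
    im=p["image"][r0:r0+56,c0:c0+68]; im=cv2.createCLAHE(4,(2,2)).apply(cv2.cvtColor(im,cv2.COLOR_BGR2GRAY))
    cv2.imwrite(f"pics/z_{n}.png",cv2.resize(im,None,fx=10,fy=10,interpolation=cv2.INTER_CUBIC)); print(n,r0,c0)
```

```text
scene 168 274
side 182 271
```

View pics/z_scene.png

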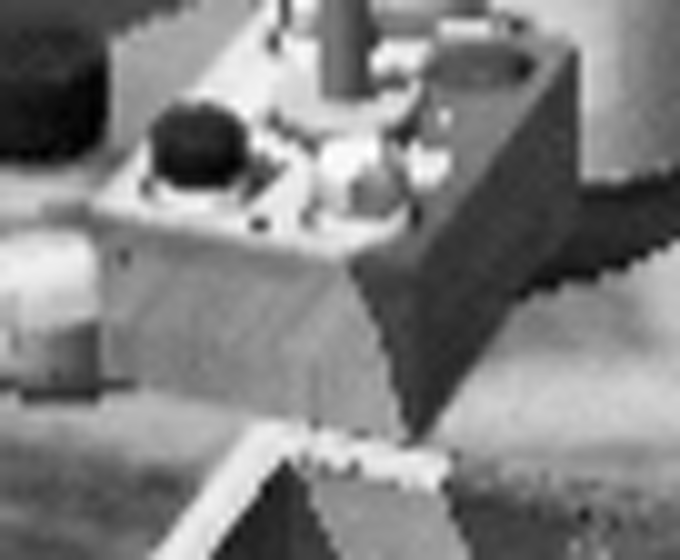

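View pics/z_side.png

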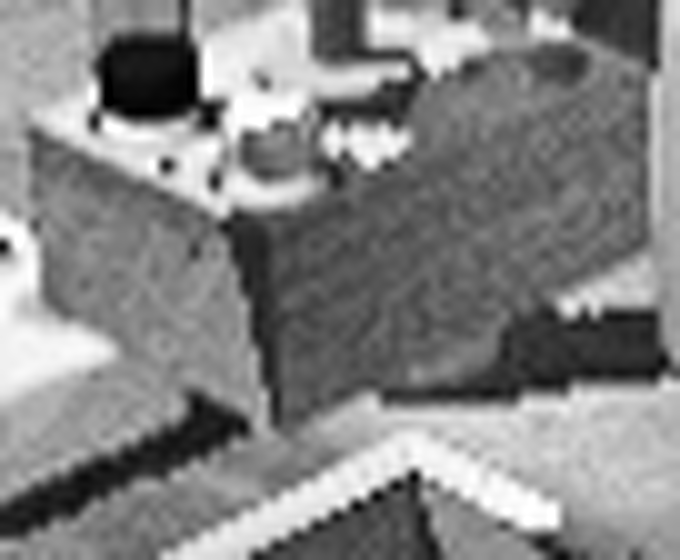

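```bash
python3 - <<'E'
from h import *
a=imaging.snapshot("scene"); b=imaging.snapshot("side")
fa=lambda x,y:(168+y/10-.5,274+x/10-.5); fb=lambda x,y:(182+y/10-.5,271+x/10-.5)
obs=[((-56,40,48),(95,208),(32,130)),((-56,-40,48),(415,272),(270,235)),((56,-40,48),(578,48),(655,68)),((-56,-40,0),(412,440),(275,428)),((-56,40,0),(100,385),(40,300))]
print([tri(ray(a,fa(*u)),ray(b,fb(*v))).round(4) for m,u,v in obs])
def f(x):
    R=Ro.from_rotvec(x[3:]).as_matrix(); o=[]
    for m,u,v in obs:
        X=R@(np.array(m)/1000)+x[:3]; o+=list(proj(a,X)-fa(*u))+list(proj(b,X)-fb(*v))
    return o
s=least_squares(f,[.568,.077,.158,0,0,.286],x_scale=[.01]*3+[.1]*3); R=Ro.from_rotvec(s.x[3:]).as_matrix()
print("pos",s.x[:3],"z axis",R[:,2],"tilt",np.arccos(R[2,2]),"yaw",np.degrees(np.arctan2(R[1,0],R[0,0])),"res px",np.sqrt(np.mean(s.fun**2)))
E
python3 st.py
```

```text
[array([0.5037, 0.0999, 0.2038]), array([0.5237, 0.0218, 0.2084]), array([0.6351, 0.0588, 0.2029]), array([0.5237, 0.0231, 0.1617]), array([0.5018, 0.0994, 0.1592])]
pos [0.56750173 0.07760228 0.15720658] z axis [0.01331452 0.02341094 0.99963726] tilt 0.026935549009510666 yaw 16.397803766882124 res px 0.5600468110070317
t 18.9 pos [0.5677 0.0771 0.2622] y-yaw -73.65 z [-0.e+00  1.e-04 -1.e+00] q [-0.56  0.66  0.6   1.72 -0.46  0.9  -1.05] F [-0.4  0.2 -5.7] M [0.02 0.1  0.02] open 0.125
```

The refit agrees: underside at 157 mm, tilt about 0.03 rad, yaw 16.4° (key 90° from the slot), still. Handing in.

Run:
```python
from h import *
print(r.finish_job())
```

```text
the job is handed in; nothing more can be done
None
```

I drew the black key out of the empty block, seated it in the vial block's keyway and turned it 90° clockwise. I then lifted that block straight up and handed in the job holding it by the key. No verdict was reported.

**Seating and turn:** The collar's contact showed as about a 7 N rise in force. After the turn the wrist view showed the handle bar across the slot, and the turn met no noticeable resistance.

**Final pose:** A two-camera fit (0.56 px residual) put the block's underside at about 157 mm above the bench, roughly 91 mm over the rims. Tilt was about 0.03 rad and yaw 16.4°, which leaves the key about 90° from the slot. The arm was still, and the measured load was steady at 5–6.5 N.

**Surroundings:** The pictures showed all three vials down in their holes and the empty block in its well. The bench timer and the purple look-alikes seen in the last wrist view had not visibly moved. I did not measure the beaker or the blue bottle again at the end; the arm never came near them.

**Checks that disagreed:** My first tilt fit gave 0.145 rad because I had taken a shadow edge for a block corner. The side length it gave, 63 mm instead of 80 mm, exposed the mistake, and I refitted with the true corners. The network's first keyway positions were also up to 17 mm off, so I used the slot corners I measured in the wrist image.

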